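Slide the vial tray into the autosampler dock and latch it

TASK

Slide the loaded vial tray along the bench, without lifting it, through the mouth of the autosampler dock until it is fully home against the back stop, then swing the latch fully closed across the mouth behind it. Swing the latch out of the way first if it bars the mouth. All vials stay standing in the tray, and the beaker, the bottle and the jar stay where they are.

Things in the scene. Friction and masses are not known exactly. Their poses are not given: they have to be found in the camera images.
- tray: Light-grey open vial tray flat on the bench, 130 mm long (x), 98 wide (y), walls 36 high, 4 thick, 4 x 3 cells. Each long side has a foot flange 8 high, 9 out (foot 116 wide); ends are plain. Too wide to grip, meant to be pushed. Origin: middle of underside. About 0.35 kg plus vials (varies). Starts flat on the lane outside the dock, within 0.7 rad of the dock's x axis; either end may lead.
- dock: Fixed aluminium tray dock, open above, no floor plate. Origin: middle of its mouth at bench level; x points into it (the way the tray slides), y to the left of that, z up. Two rails, x = 0 to 135 mm, 122 apart inside, 22 wide, 15 high, with lips (underside 10.5 high, 104 between them) that go over the tray's flanges, so the tray enters only by sliding in at the mouth.
- dock_home (a point): Where the tray's origin is when it is fully home: dock x = 68 mm, y = 0, bench level (3 mm play each side). The back stop, 30 mm high, has its face at dock x = 133 mm. Behind it a grey drive housing, x = 145 to 305 mm, 200 mm wide, 85 mm high. In front, flared guides 15 mm high widen the mouth from 122 mm at x = 0 to about 150 mm at x = -36 mm.
- latch (a joint): Angle of the steel swing latch about its upright pivot, rad. 0 = closed: arm along the dock's +y, across the mouth just behind the tray. Grows counter-clockwise seen from above: 1.57 = arm points out of the dock along its -x, 2.9 = wide open, pointing away sideways (stops at 0 and 2.9). Stays where it is left (friction, about 0.5 N at the pin). Bars the mouth below about 1.5.
- latch_pivot (a point): Pivot axis of the latch, at dock x = -10, y = -80 mm, 29 mm above the bench (top of the arm). The arm is a flat bar 12 mm wide reaching to 74 mm from the pivot, underside 19 mm, top 29 mm above the bench. Under the pivot a 24 mm square foot 17.5 mm high; round boss 24 mm across, up to 32 mm.
- latch_pin (a point): Top of the upright thumb pin on the latch arm, 68 mm from the pivot; pin 10 mm in diameter, top 57 mm above the bench.
- beaker: Bystander: glass beaker, 64 mm across, 80 mm tall, standing beside the lane in front of the dock. Origin: middle of its underside.
- bottle: Bystander: small white bottle, 44 mm across, 85 mm tall, standing beside the dock on the latch side. Origin: middle of its underside.
- jar: Bystander: amber glass jar, 52 mm across, 70 mm tall, standing on the bench behind the tray (the side away from the dock). Origin: middle of its underside.
- vial0: Capped glass vial, 24 mm across, 58 mm tall, loose and upright in a tray cell at tray x = -47, y = -31 mm; its origin is the middle of its underside, 4 mm above the tray's underside; its top is 62 mm above the bench.
- vial1: Capped glass vial, 24 mm across, 58 mm tall, loose and upright in a tray cell at tray x = -47, y = 31 mm; its origin is the middle of its underside, 4 mm above the tray's underside; its top is 62 mm above the bench.
- vial2: Capped glass vial, 24 mm across, 58 mm tall, loose and upright in a tray cell at tray x = -16, y = 0 mm; its origin is the middle of its underside, 4 mm above the tray's underside; its top is 62 mm above the bench.
- vial3: Capped glass vial, 24 mm across, 58 mm tall, loose and upright in a tray cell at tray x = 16, y = -31 mm; its origin is the middle of its underside, 4 mm above the tray's underside; its top is 62 mm above the bench.
- vial4: Capped glass vial, 24 mm across, 58 mm tall, loose and upright in a tray cell at tray x = 16, y = 31 mm; its origin is the middle of its underside, 4 mm above the tray's underside; its top is 62 mm above the bench.
- vial5: Capped glass vial, 24 mm across, 58 mm tall, loose and upright in a tray cell at tray x = 47, y = 0 mm; its origin is the middle of its underside, 4 mm above the tray's underside; its top is 62 mm above the bench.
Not all that is in view belongs to the job. Leave any brown or pink look-alike of the vial4 alone. Several things have the shape of the tray; the one meant has the colours described above.

How it is judged (in metres and radians):
On the way, in this order (a step that is already met when the one before it is completed fails the run):
1. the tray is fully home in the dock (x of tray in the frame of dock above 0.063 m and y of tray in the frame of dock between -0.006 and 0.006 m and angle between the x axis of tray and the x axis of dock, either way round below 0.07 rad and height (world z) of tray below 0.006 m), for 0.2 s.
2. the latch is closed across the mouth (value of joint latch below 0.15 rad), for 0.2 s.
At the end, for the whole second after the job is handed in: The tray lies flat and at rest in the dock, within 5 mm of fully home, within 6 mm of the dock's midline and 0.07 rad of its direction; the latch is within 0.15 rad of closed; every vial stands upright (within 0.3 rad) on the tray's floor (all of step 1 and value of joint latch below 0.15 rad and linear speed of tray below 0.02 m/s and z of each of vial0, vial1, vial2, vial3, vial4, vial5 in the frame of tray below 0.015 m and horizontal distance between each of vial0, vial1, vial2, vial3, vial4, vial5 and tray below 0.075 m and angle between each of vial0, vial1, vial2, vial3, vial4, vial5's own z axis and vertical below 0.3 rad); the robot touches nothing.
It fails at once if the tray is lifted more than 20 mm off the bench (height (world z) of tray above 0.02 m).
It fails at once if a vial is tipped over (angle between any of vial0, vial1, vial2, vial3, vial4, vial5's own z axis and vertical above 0.6 rad).
It fails at once if the beaker is moved more than 20 mm (distance of beaker from where it was at the start of the episode above 0.02 m).
It fails at once if the bottle is moved more than 20 mm (distance of bottle from where it was at the start of the episode above 0.02 m).
It fails at once if the jar is moved more than 20 mm (distance of jar from where it was at the start of the episode above 0.02 m).
It also fails if it takes over 72 s, if anything falls off the work surface, if the arm or the gripper's body presses on something with over 40 N, if the wrist force passes 120 N, or if a joint passes its speed limit or range.

ROBOT

A 6-joint arm with a two-finger parallel gripper is mounted at the origin on the work surface. World frame = base frame: x ahead of the robot, y to its left, z up, the work surface at z = 0. Lengths are in mm, angles in rad, forces in N, time in s.
With the tool pointing down it reaches from about 300 to 775 mm from the base axis. Payload 14.6 kg.
Tool frame: the origin (TCP) lies between the finger pads; the fingertips stand 8 mm ahead of it and the grasp point (between the pads) lies 11 mm behind it; z points along the fingers, y is the line along which they close (so a half turn about z gives the same grasp; the last joint's range is limited). The gripper opens to 94 mm and grips with 3 to 60 N. Pads are 16 mm wide; open, the fingers measure 119 mm over their backs; the gripper's body (75 mm by 177 mm) begins 78 mm behind the grasp point.
Start: joints at [1.055, 0.3, 1.521, -0, 1.321, -0.067], TCP at [238.633, 495.524, 213.446] pointing down, gripper open.
Joint ranges: [-3.03, 3.03], [-0.79, 2.21], [0.23, 2.52], [-1.04, 4.18], [0, 3.07], [-2.55, 2.55]. Speed limits (rad/s): [2.22, 2.22, 2.57, 3.14, 3.14, 3.14].

INTERFACE

Orientations are given as a 3x3 rotation matrix whose columns are the frame's x, y, z axes.
In Python, from cell import env, cams gives the robot as it stands. The module is installed in compiled form; this text tells all that it offers.
- The arm moves only by the tool play_rows, never from a script. Its argument "targets" is a list of rows, each a list of 5 numbers: the shift along the tool's x, y, z as a fraction of full scale, then the turn about the tool's z as a fraction of full scale, then the closure, from -1 (fully open) to 1 (shut). A call has 1 to 8 rows; each row shifts and turns the commanded pose from where the row before left it, along the tool's axes as they then stand; what a row does not reach is not made up. Full scale, the value 1, is 250 mm for a shift and 45 degrees for a turn. A row lasts 1/10 s, in which the tool goes at most 50 mm and 8.59 degrees, less where a joint would pass 70% of its speed; a pose out of reach is approached as far as the arm can. A call with a number of a shift or a turn outside -1 to 1 is refused whole. A call with a gripper value outside its range is refused whole. The fingers move at their own pace and stop on an object; the grip force is fixed at half the most. Time passes only in rows, so rows that do not move let the fingers close. It gives the time, the measured TCP pose, the force, the opening and the grip force at its end, in the units of the state.
- env.state(): the state, without advancing time (a new reading comes with each control period).
- cams.snapshot(name): name is "side" or "top"; returns a dict with "img" (420x560x3 uint8, red, green, blue), "mtx" (3x3 intrinsics, pixels), "origin" and "rotation" of the camera in the world. Camera axes: x right, y up, looking along -z (the intrinsics and any distortion apply to the point x, -y, -z); pixel columns grow to the right and rows downward; lengths in mm; the calibration is good to about 2 mm. A picture is of the moment at which its call begins. There is no depth.
- env.close_job(): hands the job in; it is judged then, once.
The state is a dict: "time_s": time; "joint_positions": joint angles; "qd": joint speeds; "effort": joint torques, N m; "eef_pos": TCP position; "eef_rot": TCP orientation; "contact_force": force on the tool from outside, world axes, zero at the start; "wrist_torque": the same for the moment, N m; "gripper_width": finger opening in mm; "gripper_force": force on a finger pad.
Only numpy, scipy, OpenCV 4.12 (cv2) and the standard library are available. Lean on these libraries where they do the work, as an engineer would, in place of code of your own. Each camera call takes 0.05 s, during which the arm holds its last target. There are 200 camera calls.

## Working session

There is one attempt and no reset: what is moved stays moved. The work goes in short steps, Python scripts to look and compute and a tool call to move; the robot and the scene stay as the last step left them, time stands still between calls to the robot, and variables do not carry over. Pictures are saved under pics/ and viewed, at most 10 in all, crops included, and the job is handed in when it is done.

Besides the shell and the picture viewer there is one more tool, called after "Request:" as name([rows], argument=value, ...), one row to a line, values as JSON. play_rows: Moves the arm, as the interface text tells. Shift numbers are shares of 250 mm and turn numbers shares of 45 degrees, none past 1 either way. Its arguments: {"type":"object","properties":{"targets":{"type":"array"}},"required":["targets"]}

```bash
mkdir -p pics; cat > h.py <<'E'
import numpy as np, cv2
from cell import env, cams
def snap(n,tag):
    s=cams.snapshot(n); cv2.imwrite(f'pics/{tag}.png',s['img'][:,:,::-1]); np.savez(f'pics/{tag}.npz',**s); return s
def ray(s,u,v):
    d=np.linalg.inv(s['mtx'])@np.array([u,v,1.0]); return np.array(s['rotation'])@(d*[1,-1,-1])
def at(s,u,v,z):
    d=ray(s,u,v); o=np.array(s['origin']); return (o+d*(z-o[2])/d[2])[:2].round(1)
def proj(s,p):
    c=np.array(s['rotation']).T@(np.array(p,float)-s['origin']); q=s['mtx']@(c*[1,-1,-1]); return q[:2]/q[2]
E
python3 - <<'E'
from h import *
for n in('top','side'):
    s=snap(n,n+'0'); print({k:np.array(v).round(3).tolist() for k,v in s.items() if k!='img'}, s.keys())
print(env.state())
E
```

```text
{'mtx': [[537.577, 0.0, 287.161], [0.0, 537.577, 211.631], [0.0, 0.0, 1.0]], 'origin': [384.21, 114.694, 1160.168], 'rotation': [[0.001, 0.992, -0.124], [-1.0, 0.001, 0.002], [0.002, 0.124, 0.992]]} dict_keys(['img', 'mtx', 'origin', 'rotation'])
{'mtx': [[495.165, 0.0, 270.157], [0.0, 495.165, 209.068], [0.0, 0.0, 1.0]], 'origin': [252.051, 658.735, 763.187], 'rotation': [[-0.891, 0.356, -0.28], [-0.453, -0.679, 0.578], [0.016, 0.642, 0.766]]} dict_keys(['img', 'mtx', 'origin', 'rotation'])
{'time_s': 0.1, 'joint_positions': array([ 1.05539767e+00,  3.00386992e-01,  1.52151122e+00, -2.53368256e-05,
        1.32069436e+00, -6.65971641e-02]), 'qd': array([-0.00213691, -0.00167462, -0.00191744, -0.00151464, -0.00169737,
       -0.00079507]), 'effort': array([ 2.60301116e-03, -5.32648480e+01, -3.53285193e+01,  7.10409461e-02,
        2.35182565e-02, -3.25620908e-05]), 'eef_pos': array([238.53404616, 495.33410055, 212.96201205]), 'eef_rot': array([[-9.00970480e-01,  4.33880136e-01, -4.71481901e-04],
       [ 4.33880390e-01,  9.00970049e-01, -8.82124717e-04],
       [ 4.20546802e-05, -9.99335080e-04, -9.99999500e-01]]), 'contact_force': array([ 0.61675433,  0.17289916, -0.14761856]), 'wrist_torque': array([ 0.00108128, -0.03278161, -0.01533714]), 'gripper_force': 0.0, 'gripper_width': 94.05863503628093}
```

View pics/top0.png

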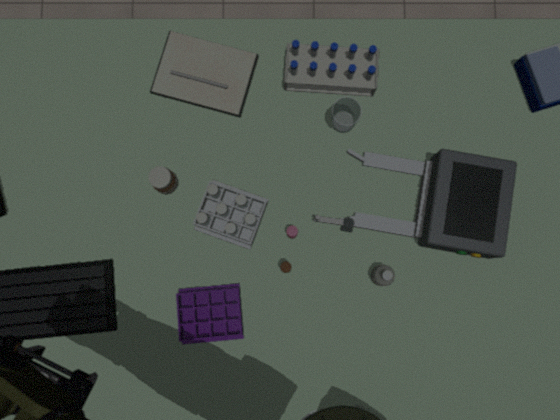

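View pics/side0.png

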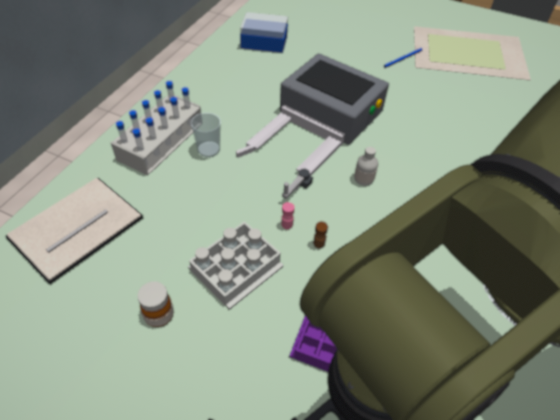

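The top view shows the tray at about (231,213), the dock mouth near (355,190), and the latch pivot at (348,225) with the arm pointing out to (315,218). The pink look-alike is at (291,231), the jar at (163,180), the beaker at (344,117) and the bottle at (382,274). I'll zoom in to measure.

```bash
python3 - <<'E'
import cv2
i=cv2.imread('pics/top0.png')[130:280,180:440]
i=cv2.convertScaleAbs(i,alpha=1.6,beta=10)
i=cv2.resize(i,None,fx=3,fy=3,interpolation=cv2.INTER_CUBIC)
for k in range(0,260,20): cv2.putText(i,str(180+k),(k*3,8),0,.3,(0,255,255)); cv2.line(i,(k*3,10),(k*3,16),(0,255,255))
for k in range(0,150,10): cv2.putText(i,str(130+k),(0,k*3+3),0,.3,(0,255,255))
cv2.imwrite('pics/c0.png',i)
E
```

```text
(no output)
```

View pics/c0.png

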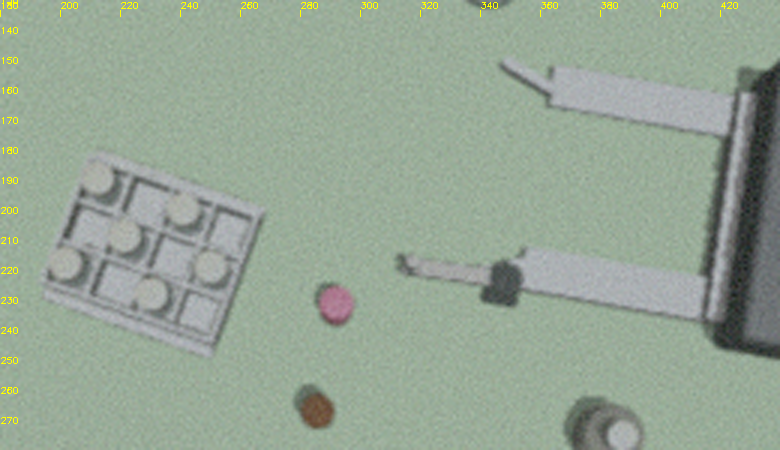

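```bash
cat > fit.py <<'E'
from h import *
from scipy.optimize import least_squares
def T(p,q):
    c,s=np.cos(p[2]),np.sin(p[2]); return np.array([p[0]+c*q[0]-s*q[1],p[1]+s*q[0]+c*q[1],q[2]])
def fit(s,m,uv,p0):
    f=lambda p:np.concatenate([proj(s,T(p,q))-w for q,w in zip(m,uv)])
    r=least_squares(f,p0,x_scale=[100,100,1],loss='soft_l1'); return r.x,r.fun.reshape(-1,2)
E
python3 - <<'E'
from fit import *
s=dict(np.load('pics/top0.npz'))
C=lambda l:[np.array([180+a/3,130+b/3]) for a,b in l]
V=[(-47,-31,62),(-47,31,62),(-16,0,62),(16,-31,62),(16,31,62),(47,0,62)]
vt=C([(66,264),(98,179),(125,235),(152,295),(184,209),(210,267)])
t,r=fit(s,V,vt,[370,200,-1.57]); print('tray',t,r.round(1).tolist())
D=[(0,83,15),(0,52,15),(0,-52,15),(0,-83,15),(-10,-80,32),(133,61,30),(133,-61,30)]
d,r=fit(s,D,C([(553,67),(547,105),(526,248),(519,289),(503,277),(740,96),(709,310)]),[400,0,-1.57]); print('dock',d,r.round(1).tolist())
print('tray in dock', np.array([[np.cos(d[2]),np.sin(d[2])],[-np.sin(d[2]),np.cos(d[2])]])@(t-d)[:2], t[2]-d[2])
R=np.array([[np.cos(d[2]),np.sin(d[2])],[-np.sin(d[2]),np.cos(d[2])]])
def loc(n,a,b,z):
    w=at(s,a,b,z); print(n,w,'dock',(R@(w-d[:2])).round(1))
a=C([(402,262),(408,266),(336,305),(317,411)])
loc('pin57',*a[0],57); loc('pin29',*a[1],29); loc('pink',*a[2],58); loc('brown',*a[3],58)
loc('jar',160,175,70);loc('beakerbase',343,120,0);loc('bottle',387,275,85)
o=dict(np.load('pics/side0.npz'))
for n,q in [('tray',T(t,(0,0,30))),('mouthL',T(d,(0,83,15))),('mouthR',T(d,(0,-83,15))),('piv',T(d,(-10,-80,32)))]: print(n,proj(o,q).round(0))
E
```

```text
tray [521.71267629 233.27725175  -1.9135255 ] [[0.0, -0.3], [0.0, 0.0], [-0.2, 0.4], [0.1, -0.3], [-0.1, 0.2], [0.2, -0.0]]
dock [577.20894088 -41.2527525   -1.75136957] [[0.5, -0.7], [0.2, 0.4], [-0.7, -0.5], [-0.8, -0.0], [1.1, 0.9], [-1.1, 8.9], [0.6, -6.6]]
tray in dock [-260.09962485 -103.89775633] -0.162155933209021
pin57 [510.   57.6] dock [-85.2 -83.9]
pin29 [510.3  51.9] dock [-79.6 -82.6]
pink [480.2 103. ] dock [-124.5 -121.3]
brown [407.8 115.9] dock [-124.2 -194.9]
jar [595.9 375.1] dock [-412.9  -56.4]
beakerbase [734.3 -11. ] dock [-58.  149.1]
bottle [391.6 -85.5] dock [  76.9 -174.6]
tray [237. 257.]
mouthL [247. 142.]
mouthR [309. 175.]
piv [306. 171.]
```

```bash
cat > plan.py <<'E'
from fit import *
import json
def plan(xy,z,yaw,n):
    "steps (fractions) per row, n rows: shift in current tool axes, then total turn; yaw = world angle of tool y mod pi"
    st=env.state(); R=st['eef_rot']; d=R.T@(np.r_[xy,z]-st['eef_pos'])
    cy=np.arctan2(R[1,1],R[0,1]); dy=(yaw-cy+np.pi/2)%np.pi-np.pi/2
    print('pos',st['eef_pos'].round(1),'yaw',round(cy,3),'F',st['contact_force'].round(1),'t',st['time_s'],'q6',round(st['joint_positions'][5],2))
    print('tool shift mm',d.round(1),'per row',(d/250/n).round(4),'turn tot frac',round(-dy/(np.pi/4),3),'per row',round(-dy/(np.pi/4)/n,4))
E
python3 - <<'E'
from plan import *
s=dict(np.load('pics/top0.npz'))
C=lambda l:[np.array([180+a/3,130+b/3]) for a,b in l]
D=[(0,83,15),(0,52,15),(0,-52,15),(0,-83,15),(133,83,15),(133,52,15),(133,-52,15),(133,-83,15)]
d,r=fit(s,D,C([(553,67),(547,105),(526,248),(519,289),(735,95),(726,136),(708,278),(700,320)]),[580,-40,-1.75]); print('dock',d,r.round(1).tolist())
t=np.array([521.7,233.3,-1.9135]); json.dump(dict(d=d.tolist(),t=t.tolist()),open('p.json','w'))
i=np.linalg.inv
c,sn=np.cos(d[2]),np.sin(d[2]); print('tray in dock',np.array([[c,sn],[-sn,c]])@(t-d)[:2])
for k in [(-3,-31),(0,-75)]: pass
w=T(t,(0,-76,0))[:2]; print('start',w)
plan(w,213,t[2],8)
E
```

```text
dock [577.01574796 -40.94650519  -1.73779279] [[-0.1, -0.7], [-0.3, 0.4], [-0.5, -0.4], [-0.4, 0.1], [-0.3, 0.0], [0.8, 0.2], [0.2, -0.0], [0.8, 0.2]]
tray in dock [-261.23665721 -100.13184565]
start [450.11943186 258.83864257]
pos [238.5 495.3 213. ] yaw 1.122 F [ 0.6  0.2 -0.1] t 0.1 q6 -0.07
tool shift mm [-2.932e+02 -1.213e+02  1.000e-01] per row [-0.1466 -0.0606  0.    ] turn tot frac -0.135 per row -0.0169
```

Request:
play_rows([
  [-0.146, -0.06, 0, 0, -1],
  [-0.146, -0.06, 0, 0, -1],
  [-0.146, -0.06, 0, 0, -1],
  [-0.146, -0.06, 0, 0, -1],
  [-0.146, -0.06, 0, 0, -1],
  [-0.146, -0.06, 0, 0, -1],
  [-0.146, -0.06, 0, 0, -1],
  [-0.146, -0.06, 0, -0.135, -1],
])

```text
time_s: 0.9
eef_pos: [450.4, 259.3, 213.3]
eef_rot: [[-0.942, 0.336, -0.0], [0.336, 0.942, -0.0], [0.0, -0.0, -1.0]]
contact_force: [0.1, 0.8, 0.5]
gripper_width: 94.0
gripper_force: 0.0
```

```bash
python3 - <<'E'
from plan import *
p=json.load(open('p.json')); t=p['t']
plan(T(t,(0,-76,0))[:2],23,t[2],7)
E
```

```text
pos [450.4 259.3 213.3] yaw 1.229 F [0.1 0.8 0.5] t 0.9 q6 -0.78
tool shift mm [ 1.000e-01 -5.000e-01  1.903e+02] per row [ 1.000e-04 -3.000e-04  1.087e-01] turn tot frac 0.001 per row 0.0001
```

Request:
play_rows([
  [0, 0, 0.12, 0, -1],
  [0, 0, 0.14, 0, -1],
  [0, 0, 0.14, 0, -1],
  [0, 0, 0.14, 0, -1],
  [0, 0, 0.12, 0, -1],
  [0, 0, 0.06, 0, -1],
  [0, 0, 0.04, 0, -1],
])

```text
time_s: 1.6
eef_pos: [449.0, 260.4, 21.9]
eef_rot: [[-0.942, 0.336, -0.002], [0.336, 0.942, -0.001], [0.002, -0.002, -1.0]]
contact_force: [-0.5, -0.1, 0.6]
gripper_width: 94.0
gripper_force: 0.0
```

```bash
python3 - <<'E'
from plan import *
p=json.load(open('p.json')); t=p['t'];d=p['d']
# end: tray at dock (-265,0), contact offset 57+
plan(T(d,(-265,-57,0))[:2],23,d[2],20)
s=snap('top','top1')
E
```

```text
pos [449.  260.4  21.9] yaw 1.228 F [-0.5 -0.1  0.6] t 1.6 q6 -0.77
tool shift mm [-119.4   10.2   -1.3] per row [-0.0239  0.002  -0.0003] turn tot frac -0.224 per row -0.0112
```

Request:
play_rows([
  [-0.03, 0.002, 0, 0, -1],
  [-0.03, 0.002, 0, 0, -1],
  [-0.02, 0.002, 0, 0, -1],
  [-0.03, 0.002, 0, -0.015, -1],
  [-0.03, 0.002, 0, -0.02, -1],
  [-0.03, 0.002, 0, -0.02, -1],
  [-0.03, 0.002, 0, -0.02, -1],
  [-0.03, 0.002, 0, -0.02, -1],
])

```text
time_s: 2.45
eef_pos: [506.0, 246.0, 23.4]
eef_rot: [[-0.965, 0.264, -0.0], [0.264, 0.965, -0.0], [0.0, -0.0, -1.0]]
contact_force: [-3.7, 0.4, 3.5]
gripper_width: 94.2
gripper_force: 1.7
```

```bash
python3 - <<'E'
from plan import *
p=json.load(open('p.json')); d=p['d']
plan(T(d,(-265,-57,0))[:2],23,d[2],8)
s=snap('top','top2')
cv2.imwrite('pics/c2.png',cv2.resize(cv2.convertScaleAbs(cv2.imread('pics/top2.png')[130:280,180:440],alpha=1.6,beta=10),None,fx=3,fy=3))
E
```

```text
pos [506.  246.   23.4] yaw 1.304 F [-3.7  0.4  3.5] t 2.45 q6 -0.92
tool shift mm [-61.   -0.    0.4] per row [-0.0305 -0.      0.0002] turn tot frac -0.127 per row -0.0159
```

View pics/c2.png

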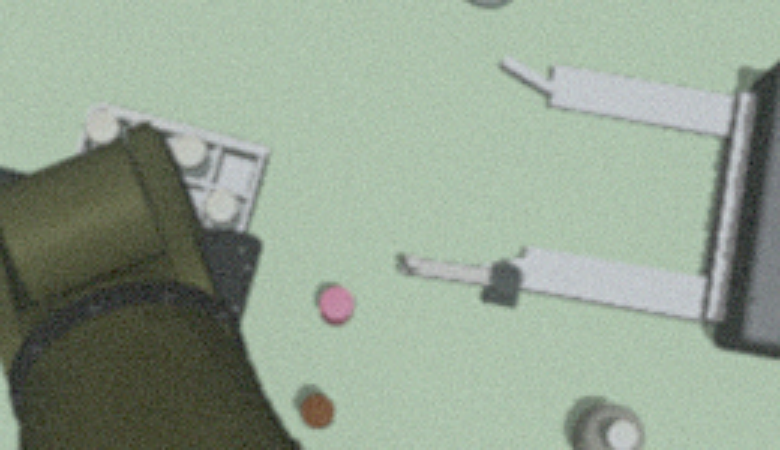

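The tray follows the push: its vials now sit at crop (101,126), (190,154) and (223,205). Pink and latch haven't moved.

Request:
play_rows([
  [-0.03, 0, 0, -0.02, -1],
  [-0.03, 0, 0, -0.02, -1],
  [-0.03, 0, 0, -0.02, -1],
  [-0.03, 0, 0, -0.02, -1],
  [-0.03, 0, 0, -0.02, -1],
  [-0.03, 0, 0, -0.02, -1],
  [-0.03, 0, 0, -0.007, -1],
  [-0.03, 0, 0, 0, -1],
])

```text
time_s: 3.3
eef_pos: [564.6, 233.3, 23.4]
eef_rot: [[-0.986, 0.167, 0.0], [0.167, 0.986, -0.0], [-0.0, 0.0, -1.0]]
contact_force: [-1.2, 0.2, -1.6]
gripper_width: 93.8
gripper_force: 0.8
```

```bash
python3 - <<'E'
from plan import *
p=json.load(open('p.json')); d=p['d']
plan(T(d,(-265,-57,0))[:2],23,d[2],1)
E
```

```text
pos [564.6 233.3  23.4] yaw 1.403 F [-1.2  0.2 -1.6] t 3.3 q6 -1.07
tool shift mm [-0.8 -3.4  0.4] per row [-0.0032 -0.0136  0.0017] turn tot frac -0.002 per row -0.0015
```

Back off and rise, then look.

Request:
play_rows([
  [0.06, 0, 0, 0, -1],
  [0.06, 0, 0, 0, -1],
  [0.1, 0, -0.12, 0, -1],
  [0.14, 0, -0.14, 0, -1],
  [0.14, 0, -0.14, 0, -1],
  [0.14, 0, -0.14, 0, -1],
  [0.14, 0, -0.1, 0, -1],
  [0.14, 0, 0, 0, -1],
])

```text
time_s: 4.1
eef_pos: [337.6, 272.9, 187.1]
eef_rot: [[-0.986, 0.168, 0.006], [0.168, 0.986, 0.004], [-0.005, 0.005, -1.0]]
contact_force: [-0.9, 1.2, -1.7]
gripper_width: 94.0
gripper_force: 0.0
```

```bash
python3 - <<'E'
from plan import *
s=snap('top','top3')
cv2.imwrite('pics/c3.png',cv2.resize(cv2.convertScaleAbs(cv2.imread('pics/top3.png')[130:280,180:440],alpha=1.6,beta=10),None,fx=3,fy=3))
E
```

```text
(no output)
```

View pics/c3.png

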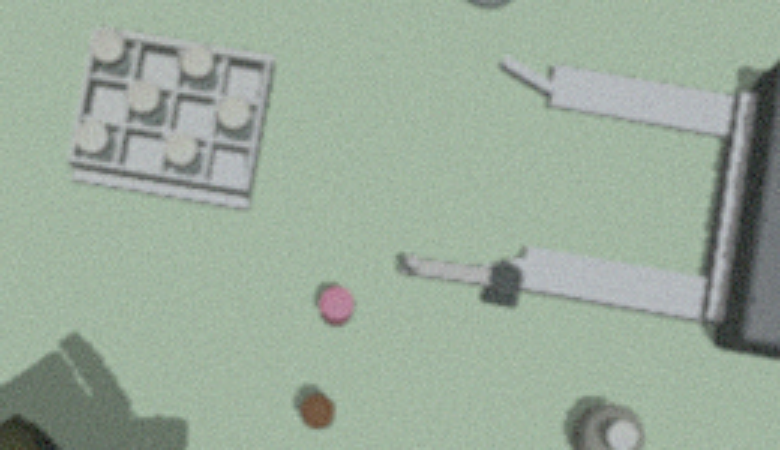

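```bash
python3 - <<'E'
from plan import *
s=dict(np.load('pics/top3.npz'))
C=lambda l:[np.array([180+a/3,130+b/3]) for a,b in l]
V=[(-47,-31,62),(-47,31,62),(-16,0,62),(16,-31,62),(16,31,62),(47,0,62)]
t,r=fit(s,V,C([(93,138),(108,46),(146,98),(182,152),(198,62),(234,113)]),[620,220,-1.74]); print('tray',t,abs(r).max())
p=json.load(open('p.json')); d=np.array(p['d']); p['t']=t.tolist(); json.dump(p,open('p.json','w'))
c,sn=np.cos(d[2]),np.sin(d[2]); print('in dock',np.array([[c,sn],[-sn,c]])@(t-d)[:2],t[2]-d[2])
w=T(t,(-83,0,0))[:2]; print(w,np.hypot(*w)); plan(w,187,t[2]+np.pi/2,8)
E
```

```text
tray [620.59283593 219.93450283  -1.72957711] 0.9463490121154052
in dock [-264.4951954    -0.39312979] 0.008215684536520884
[633.7163345 301.8904287] 701.9502999164785
pos [333.5 273.  185.4] yaw 1.403 F [0.3 0.5 0.4] t 4.15 q6 -0.8
tool shift mm [-291.1   78.6   -0.8] per row [-0.1456  0.0393 -0.0004] turn tot frac 1.989 per row 0.2486
```

Request:
play_rows([
  [-0.145, 0.04, 0, 0, -0.3],
  [-0.145, 0.04, 0, 0, -0.3],
  [-0.145, 0.04, 0, 0, -0.3],
  [-0.145, 0.04, 0, 0, -0.3],
  [-0.145, 0.04, 0, 0, -0.3],
  [-0.145, 0.04, 0, 0, -0.3],
  [-0.145, 0.04, 0, 0, -0.3],
  [-0.145, 0.04, 0, 0, -0.3],
])

```text
time_s: 4.95
eef_pos: [638.5, 302.1, 183.5]
eef_rot: [[-0.986, 0.168, 0.001], [0.168, 0.986, 0.0], [-0.001, 0.0, -1.0]]
contact_force: [-0.4, -0.3, 1.0]
gripper_width: 61.0
gripper_force: 0.0
```

Request:
play_rows([
  [0, 0, 0, 0.18, -0.3],
  [0, 0, 0, 0.18, -0.3],
  [0, 0, 0, 0.18, -0.3],
  [0, 0, 0, 0.18, -0.3],
  [0, 0, 0, 0.18, -0.3],
  [0, 0, 0, 0.18, -0.3],
  [0, 0, 0, 0.18, -0.3],
  [0, 0, 0, 0.18, -0.3],
])

```text
time_s: 5.75
eef_pos: [637.1, 302.1, 183.5]
eef_rot: [[-0.262, 0.965, 0.001], [0.965, 0.262, 0.0], [-0.0, 0.001, -1.0]]
contact_force: [-0.2, -0.1, 0.0]
gripper_width: 61.4
gripper_force: 0.0
```

Request:
play_rows([
  [0, 0, 0, 0.18, -0.3],
  [0, 0, 0, 0.18, -0.3],
  [0, 0, 0, 0.18, -0.3],
  [0, 0, 0, 0, -0.3],
])

```text
time_s: 6.15
eef_pos: [637.0, 302.1, 183.5]
eef_rot: [[0.155, 0.988, 0.001], [0.988, -0.155, 0.0], [0.0, 0.001, -1.0]]
contact_force: [-0.3, -0.1, -0.3]
gripper_width: 61.2
gripper_force: 0.0
```

```bash
python3 - <<'E'
from plan import *
t=json.load(open('p.json'))['t']
plan(T(t,(-83,0,0))[:2],23,t[2]+np.pi/2,1); s=env.state(); print(s['eef_rot'].round(3),s['gripper_width'])
E
```

```text
pos [637.  302.1 183.5] yaw -0.155 F [-0.3 -0.1 -0.3] t 6.15 q6 0.55
tool shift mm [ -0.8  -3.3 160.5] per row [-0.0031 -0.0132  0.642 ] turn tot frac 0.004 per row 0.0045
[[ 0.155  0.988  0.001]
 [ 0.988 -0.155  0.   ]
 [ 0.     0.001 -1.   ]] 61.163863303666304
```

Request:
play_rows([
  [0, -0.013, 0.08, 0.004, -0.3],
  [0, 0, 0.12, 0, -0.3],
  [0, 0, 0.14, 0, -0.3],
  [0, 0, 0.14, 0, -0.3],
  [0, 0, 0.1, 0, -0.3],
  [0, 0, 0.05, 0, -0.3],
  [0, 0, 0.012, 0, -0.3],
  [0, 0, 0, 0, -0.3],
])

```text
time_s: 6.95
eef_pos: [633.9, 302.9, 23.8]
eef_rot: [[0.154, 0.988, 0.001], [0.988, -0.154, 0.0], [0.001, 0.001, -1.0]]
contact_force: [0.5, 0.6, 0.6]
gripper_width: 60.8
gripper_force: 0.0
```

```bash
python3 - <<'E'
from plan import *
d=json.load(open('p.json'))['d']
plan(T(d,(-170,0,0))[:2],23,d[2]+np.pi/2,20)
E
```

```text
pos [633.9 302.9  23.8] yaw -0.154 F [0.5 0.6 0.6] t 6.95 q6 0.55
tool shift mm [-178.5   -1.1    0.7] per row [-0.0357 -0.0002  0.0001] turn tot frac 0.016 per row 0.0008
```

Request:
play_rows([
  [-0.02, 0, 0, 0, -0.3],
  [-0.03, 0, 0, 0.004, -0.3],
  [-0.04, 0, 0, 0.004, -0.3],
  [-0.04, 0, 0, 0.004, -0.3],
  [-0.04, 0, 0, 0.004, -0.3],
  [-0.04, 0, 0, 0, -0.3],
  [-0.04, 0, 0, 0, -0.3],
  [-0.04, 0, 0, 0, -0.3],
])

```text
time_s: 7.75
eef_pos: [621.4, 230.3, 23.0]
eef_rot: [[0.168, 0.986, 0.0], [0.986, -0.168, 0.0], [0.0, -0.0, -1.0]]
contact_force: [0.9, 3.4, 2.2]
gripper_width: 60.4
gripper_force: 1.8
```

Request:
play_rows([
  [-0.04, 0, 0, 0, -0.3],
  [-0.04, 0, 0, 0, -0.3],
  [-0.04, 0, 0, 0, -0.3],
  [-0.04, 0, 0, 0, -0.3],
  [-0.04, 0, 0, 0, -0.3],
  [-0.04, 0, 0, 0, -0.3],
  [-0.04, 0, 0, 0, -0.3],
  [-0.04, 0, 0, 0, -0.3],
])

```text
time_s: 8.55
eef_pos: [608.0, 151.5, 22.9]
eef_rot: [[0.168, 0.986, -0.0], [0.986, -0.168, 0.0], [-0.0, -0.0, -1.0]]
contact_force: [0.1, 3.8, 2.5]
gripper_width: 61.0
gripper_force: 1.8
```

```bash
python3 - <<'E'
from plan import *
d=json.load(open('p.json'))['d']
plan(T(d,(-6,0,0))[:2],23,d[2]+np.pi/2,20)
s=snap('top','top4')
cv2.imwrite('pics/c4.png',cv2.resize(cv2.convertScaleAbs(cv2.imread('pics/top4.png')[130:280,180:440],alpha=1.6,beta=10),None,fx=3,fy=3))
E
```

```text
pos [608.  151.5  22.9] yaw -0.168 F [0.1 3.8 2.5] t 8.55 q6 0.35
tool shift mm [-1.889e+02  1.800e+00 -1.000e-01] per row [-0.0378  0.0004 -0.    ] turn tot frac -0.002 per row -0.0001
```

View pics/c4.png

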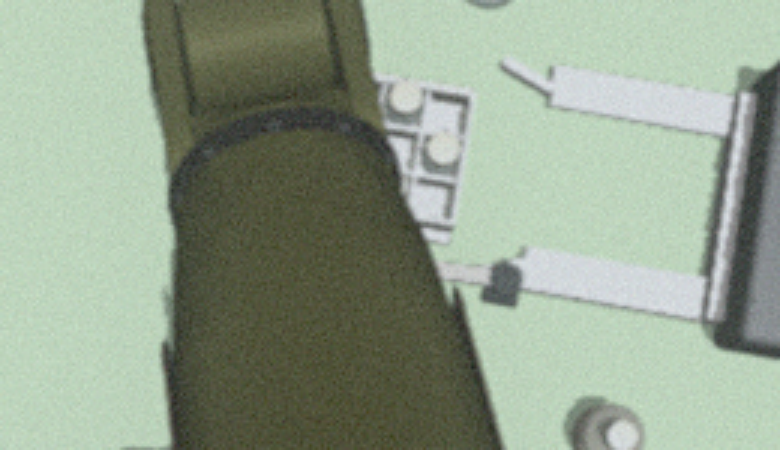

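Two vials are visible at crop (405,99) and (441,150). The tray's front is at the latch tip and looks square to the dock.

```bash
python3 - <<'E'
from plan import *
s=dict(np.load('pics/top4.npz')); d=np.array(json.load(open('p.json'))['d'])
c,sn=np.cos(d[2]),np.sin(d[2])
for a,b,m in [(405,99,(16,31)),(441,150,(47,0))]:
    w=at(s,180+a/3,130+b/3,62); print(np.array([[c,sn],[-sn,c]])@(w-d[:2])-m)
E
```

```text
[-118.40378186   -1.32461276]
[-119.08005025   -1.61952132]
```

Request:
play_rows([
  [-0.03, 0.001, 0, 0, -0.3],
  [-0.04, 0.001, 0, 0, -0.3],
  [-0.04, 0.001, 0, 0, -0.3],
  [-0.04, 0.001, 0, 0, -0.3],
  [-0.03, 0.001, 0, 0, -0.3],
  [-0.03, 0.001, 0, 0, -0.3],
  [-0.03, 0.001, 0, 0, -0.3],
  [-0.03, 0, 0, 0, -0.3],
])

```text
time_s: 9.4
eef_pos: [598.4, 84.9, 22.8]
eef_rot: [[0.168, 0.986, -0.0], [0.986, -0.168, -0.0], [-0.0, -0.0, -1.0]]
contact_force: [0.6, 1.1, -0.6]
gripper_width: 61.0
gripper_force: 0.8
```

Request:
play_rows([
  [-0.03, 0, 0, 0, -0.3],
  [-0.03, 0, 0, 0, -0.3],
  [-0.03, 0, 0, 0, -0.3],
  [-0.03, 0, 0, 0, -0.3],
  [-0.03, 0, 0, 0, -0.3],
  [-0.03, 0, 0, 0, -0.3],
  [-0.03, 0, 0, 0, -0.3],
  [-0.03, 0, 0, 0, -0.3],
])

```text
time_s: 10.2
eef_pos: [588.4, 25.7, 22.9]
eef_rot: [[0.168, 0.986, -0.0], [0.986, -0.168, -0.0], [-0.0, -0.0, -1.0]]
contact_force: [-0.6, 2.0, -0.4]
gripper_width: 60.7
gripper_force: 0.8
```

```bash
python3 - <<'E'
from plan import *
d=json.load(open('p.json'))['d']
plan(T(d,(-6,0,0))[:2],23,d[2]+np.pi/2,20)
s=snap('top','top5')
cv2.imwrite('pics/c5.png',cv2.resize(cv2.convertScaleAbs(cv2.imread('pics/top5.png')[130:280,180:440],alpha=1.6,beta=10),None,fx=3,fy=3))
E
```

```text
pos [588.4  25.7  22.9] yaw -0.168 F [-0.6  2.  -0.4] t 10.2 q6 0.15
tool shift mm [-61.6  -0.   -0.1] per row [-0.0123 -0.     -0.    ] turn tot frac -0.002 per row -0.0001
```

View pics/c5.png

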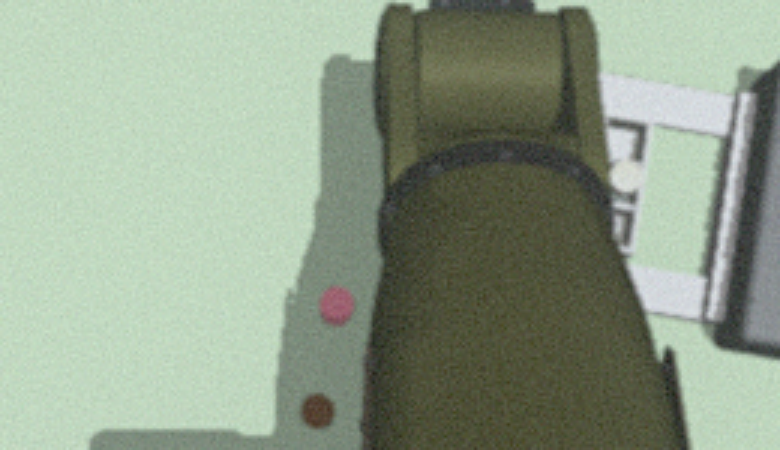

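The tray is inside the rails with its front edge at about x=645 in the crop, and the force is low. I'll push on.

Request:
play_rows([
  [-0.03, 0, 0, 0, -0.3],
  [-0.03, 0, 0, 0, -0.3],
  [-0.03, 0, 0, 0, -0.3],
  [-0.03, 0, 0, 0, -0.3],
  [-0.03, 0, 0, 0, -0.3],
  [-0.03, 0, 0, 0, -0.3],
  [-0.02, 0, 0, 0, -0.3],
  [-0.02, 0, 0, 0, -0.3],
])

```text
time_s: 11.05
eef_pos: [579.3, -28.3, 23.0]
eef_rot: [[0.168, 0.986, 0.0], [0.986, -0.168, 0.0], [0.0, 0.0, -1.0]]
contact_force: [0.3, 3.5, 1.6]
gripper_width: 61.1
gripper_force: 1.5
```

Request:
play_rows([
  [-0.01, 0, 0, 0, -0.3],
  [-0.01, 0, 0, 0, -0.3],
])

```text
time_s: 11.25
eef_pos: [579.1, -31.7, 23.2]
eef_rot: [[0.168, 0.986, 0.002], [0.986, -0.168, 0.002], [0.003, 0.002, -1.0]]
contact_force: [8.4, 24.2, 1.7]
gripper_width: 61.2
gripper_force: 12.6
```

Request:
play_rows([
  [-0.006, 0, 0, 0, -0.3],
  [0, 0, 0, 0, -0.3],
  [0, 0, 0, 0, -0.3],
])

```text
time_s: 11.55
eef_pos: [579.2, -31.7, 23.3]
eef_rot: [[0.168, 0.986, 0.002], [0.986, -0.168, 0.004], [0.004, 0.002, -1.0]]
contact_force: [7.6, 22.4, -0.1]
gripper_width: 61.1
gripper_force: 11.3
```

The tray is firm against the stop. I'll back away and rise.

Request:
play_rows([
  [0.02, 0, 0, 0, -0.3],
  [0.08, 0, 0, 0, -0.3],
  [0.12, 0, 0, 0, -0.3],
  [0.1, 0, -0.12, 0, -0.3],
  [0.04, 0, -0.14, 0, 1],
  [0, 0, -0.14, 0, 1],
  [0.14, 0, -0.14, 0, 1],
  [0.14, 0, 0, 0, 1],
])

```text
time_s: 12.35
eef_pos: [606.9, 123.9, 163.3]
eef_rot: [[0.169, 0.986, 0.008], [0.986, -0.169, 0.0], [0.002, 0.007, -1.0]]
contact_force: [0.1, 0.3, -0.1]
gripper_width: 32.5
gripper_force: 0.0
```

Request:
play_rows([
  [0.14, 0, 0, 0, 1],
  [0.14, 0, 0, 0, 1],
  [0.1, 0, 0, 0, 1],
  [0, 0, 0, 0, 1],
])

```text
time_s: 12.75
eef_pos: [620.6, 219.5, 157.2]
eef_rot: [[0.165, 0.986, -0.001], [0.986, -0.165, -0.0], [-0.001, -0.001, -1.0]]
contact_force: [0.0, 0.3, -0.1]
gripper_width: 1.5
gripper_force: 0.0
```

```bash
python3 - <<'E'
from plan import *
s=snap('top','top6')
cv2.imwrite('pics/c6.png',cv2.resize(cv2.convertScaleAbs(cv2.imread('pics/top6.png')[130:280,180:440],alpha=1.6,beta=10),None,fx=3,fy=3))
E
```

```text
(no output)
```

View pics/c6.png

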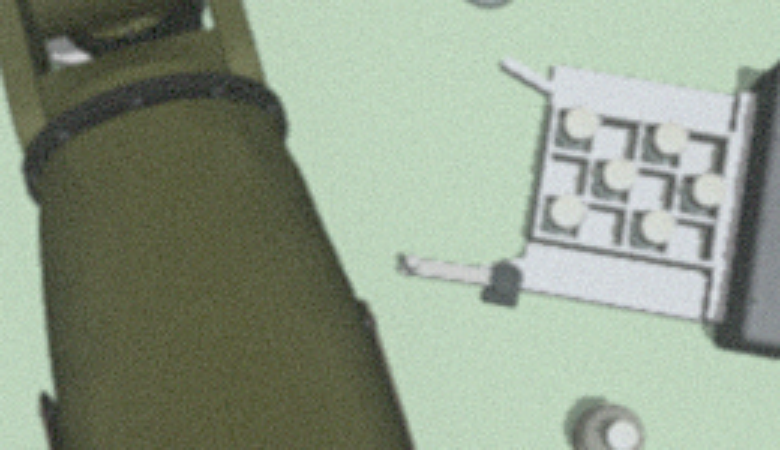

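The tray sits against the back stop, all vials are upright, and the latch arm is still out (pin near (402,262)).

```bash
cat >> plan.py <<'E'
def push(th,z,n,gap=13,r=68):
    d=json.load(open('p.json'))['d']
    x=-10-r*np.sin(th)-gap*np.cos(th); y=-80+r*np.cos(th)-gap*np.sin(th)
    print('dock',x,y); plan(T(d,(x,y,0))[:2],z,d[2]+th+np.pi/2,n)
E
python3 - <<'E'
from plan import *
s=dict(np.load('pics/top6.npz')); d=np.array(json.load(open('p.json'))['d'])
C=lambda l:[np.array([180+a/3,130+b/3]) for a,b in l]
V=[(-47,-31,62),(-47,31,62),(-16,0,62),(16,-31,62),(16,31,62),(47,0,62)]
t,r=fit(s,V,C([(567,213),(582,126),(620,176),(656,228),(670,139),(709,190)]),[570,-110,-1.74])
c,sn=np.cos(d[2]),np.sin(d[2]); print('in dock',np.array([[c,sn],[-sn,c]])@(t-d)[:2],t[2]-d[2])
push(1.6,150,1,gap=22)
E
```

```text
in dock [67.51729798  0.91470219] 0.0028328199944913646
dock -77.32861551619399 -103.97618678340075
pos [620.7 217.9 157.3] yaw -0.167 F [0.3 0.1 0.8] t 12.8 q6 0.45
tool shift mm [-185.1 -104.1    7.5] per row [-0.7403 -0.4163  0.0301] turn tot frac 1.963 per row 1.9634
```

Request:
play_rows([
  [-0.105, -0.06, 0, 0, 1],
  [-0.105, -0.06, 0, 0, 1],
  [-0.105, -0.06, 0, 0, 1],
  [-0.105, -0.06, 0, 0, 1],
  [-0.105, -0.06, 0, 0, 1],
  [-0.105, -0.06, 0, 0, 1],
  [-0.11, -0.056, 0, 0, 1],
  [0, 0, 0, -0.18, 1],
])

```text
time_s: 13.6
eef_pos: [485.5, 49.0, 158.1]
eef_rot: [[0.029, 1.0, -0.0], [1.0, -0.029, -0.001], [-0.001, -0.0, -1.0]]
contact_force: [-1.4, 0.1, 0.1]
gripper_width: 0.4
gripper_force: 0.0
```

Request:
play_rows([
  [0, 0, 0, -0.18, 1],
  [0, 0, 0, -0.18, 1],
  [0, 0, 0, -0.18, 1],
  [0, 0, 0, -0.18, 1],
  [0, 0, 0, -0.18, 1],
  [0, 0, 0, -0.18, 1],
  [0, 0, 0, -0.18, 1],
  [0, 0, 0, -0.18, 1],
])

```text
time_s: 14.4
eef_pos: [486.9, 50.9, 157.9]
eef_rot: [[-0.895, 0.446, -0.0], [0.446, 0.895, -0.001], [-0.0, -0.001, -1.0]]
contact_force: [0.1, 0.1, -0.6]
gripper_width: 0.5
gripper_force: 0.0
```

Request:
play_rows([
  [0, 0, 0, -0.18, 1],
  [0, 0, 0, -0.18, 1],
  [0, 0, 0, -0.06, 1],
  [0, 0, 0, 0, 1],
])

```text
time_s: 14.8
eef_pos: [487.0, 51.1, 158.0]
eef_rot: [[-0.991, 0.137, -0.0], [0.137, 0.991, -0.0], [-0.0, -0.0, -1.0]]
contact_force: [-0.6, -0.0, 0.6]
gripper_width: 0.8
gripper_force: 0.0
```

```bash
python3 - <<'E'
from plan import *
push(1.6,46,1,gap=22)
E
```

```text
dock -77.32861551619399 -103.97618678340075
pos [487.   51.1 158. ] yaw 1.433 F [-0.6 -0.   0.6] t 14.8 q6 -1.4
tool shift mm [-1.00e-01  1.50e+00  1.12e+02] per row [-4.000e-04  6.200e-03  4.479e-01] turn tot frac 0.0 per row 0.0004
```

Request:
play_rows([
  [0.01, 0.006, 0.1, 0, 1],
  [0, 0, 0.12, 0, 1],
  [0, 0, 0.12, 0, 1],
  [0, 0, 0.08, 0, 1],
  [0, 0, 0.03, 0, 1],
  [-0.03, 0, 0, 0, 1],
  [-0.015, 0, 0, 0, 1],
  [0, 0, 0, 0, 1],
])

```text
time_s: 15.6
eef_pos: [497.4, 52.2, 46.6]
eef_rot: [[-0.991, 0.137, 0.002], [0.137, 0.991, 0.0], [-0.002, 0.0, -1.0]]
contact_force: [-0.6, 0.4, -0.3]
gripper_width: 0.4
gripper_force: 0.0
```

Request:
play_rows([
  [-0.028, 0.004, 0, 0.127, 1],
  [-0.028, 0.004, 0, 0.127, 1],
  [-0.028, 0.004, 0, 0.127, 1],
  [-0.028, 0.004, 0, 0.127, 1],
  [-0.028, 0.004, 0, 0.127, 1],
])

```text
time_s: 16.1
eef_pos: [531.2, 45.7, 46.3]
eef_rot: [[-0.802, 0.597, 0.001], [0.597, 0.802, 0.0], [-0.001, 0.001, -1.0]]
contact_force: [-0.9, 0.6, -0.6]
gripper_width: 0.1
gripper_force: 0.3
```

```bash
python3 - <<'E'
from plan import *
push(1.1,46,1)
push(1.0,46,1)
E
```

```text
dock -76.49885006271012 -60.7411594238594
pos [531.2  45.7  46.3] yaw 0.931 F [-0.9  0.6 -0.6] t 16.1 q6 -0.91
tool shift mm [ 0.4 -1.7  0.3] per row [ 0.0018 -0.0069  0.0013] turn tot frac -0.003 per row -0.0027
dock -74.24395694322277 -54.198566003469146
pos [531.2  45.7  46.3] yaw 0.931 F [-0.9  0.6 -0.6] t 16.1 q6 -0.91
tool shift mm [-6.4 -0.7  0.3] per row [-0.0256 -0.003   0.0013] turn tot frac 0.125 per row 0.1246
```

On track, so I'll continue the arc.

Request:
play_rows([
  [-0.027, 0.0, 0, 0.127, 1],
  [-0.027, 0.002, 0, 0.127, 1],
  [-0.027, 0.003, 0, 0.127, 1],
  [-0.027, 0.003, 0, 0.127, 1],
  [-0.027, 0.003, 0, 0.127, 1],
  [-0.027, 0.003, 0, 0.127, 1],
  [-0.027, 0.003, 0, 0.127, 1],
])

```text
time_s: 16.8
eef_pos: [562.2, 10.5, 46.3]
eef_rot: [[-0.231, 0.973, 0.001], [0.973, 0.231, 0.0], [-0.0, 0.001, -1.0]]
contact_force: [-1.4, 0.1, 1.0]
gripper_width: 0.8
gripper_force: 0.3
```

```bash
python3 - <<'E'
from plan import *
push(0.4,46,1)
push(0,46,4)
E
```

```text
dock -48.45424019902575 -22.430290857816267
pos [562.2  10.5  46.3] yaw 0.233 F [-1.4  0.1  1. ] t 16.8 q6 -0.28
tool shift mm [-0.1  0.8  0.3] per row [-0.0006  0.0031  0.0013] turn tot frac -0.0 per row -0.0004
dock -23.0 -12.0
pos [562.2  10.5  46.3] yaw 0.233 F [-1.4  0.1  1. ] t 16.8 q6 -0.28
tool shift mm [-27.6   0.5   0.3] per row [-0.0276  0.0005  0.0003] turn tot frac 0.509 per row 0.1272
```

Request:
play_rows([
  [-0.027, 0.005, 0, 0.127, 1],
  [-0.027, 0.004, 0, 0.127, 1],
  [-0.027, 0.004, 0, 0.127, 1],
  [-0.027, 0.004, 0, 0.127, 1],
  [0, 0, 0, 0, 1],
])

```text
time_s: 17.3
eef_pos: [568.7, -13.1, 46.4]
eef_rot: [[0.166, 0.986, 0.002], [0.986, -0.166, 0.005], [0.005, 0.001, -1.0]]
contact_force: [1.3, 21.4, 0.2]
gripper_width: 0.2
gripper_force: 10.6
```

Request:
play_rows([
  [-0.008, 0, 0, 0, 1],
  [0, 0, 0, 0, 1],
])

```text
time_s: 17.5
eef_pos: [568.5, -13.7, 46.4]
eef_rot: [[0.161, 0.987, 0.002], [0.987, -0.161, 0.006], [0.006, 0.001, -1.0]]
contact_force: [4.1, 30.6, -0.6]
gripper_width: 0.3
gripper_force: 15.3
```

Request:
play_rows([
  [0.03, 0, 0, 0, 1],
  [0.1, 0, 0, 0, 1],
  [0.12, 0, -0.1, 0, 1],
  [0.12, 0, -0.14, 0, 1],
  [0.14, 0, -0.14, 0, 1],
  [0.14, 0, -0.1, 0, 1],
  [0.14, 0, 0, 0, 1],
  [0.14, 0, 0, 0, 1],
])

```text
time_s: 18.3
eef_pos: [605.8, 213.3, 167.5]
eef_rot: [[0.162, 0.987, 0.003], [0.987, -0.162, 0.001], [0.001, 0.003, -1.0]]
contact_force: [0.4, -0.7, 0.3]
gripper_width: 0.4
gripper_force: 0.0
```

Request:
play_rows([
  [0, 0, 0, 0, 1],
  [0, 0, 0, 0, 1],
])

```text
time_s: 18.5
eef_pos: [605.3, 212.2, 165.8]
eef_rot: [[0.16, 0.987, 0.0], [0.987, -0.16, -0.0], [-0.0, 0.0, -1.0]]
contact_force: [-0.7, -0.0, -0.8]
gripper_width: -0.0
gripper_force: 0.0
```

```bash
python3 - <<'E'
from plan import *
s=snap('top','top7')
cv2.imwrite('pics/c7.png',cv2.resize(cv2.convertScaleAbs(cv2.imread('pics/top7.png')[100:300,180:440],alpha=1.6,beta=10),None,fx=3,fy=3))
E
```

```text
(no output)
```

View pics/c7.png

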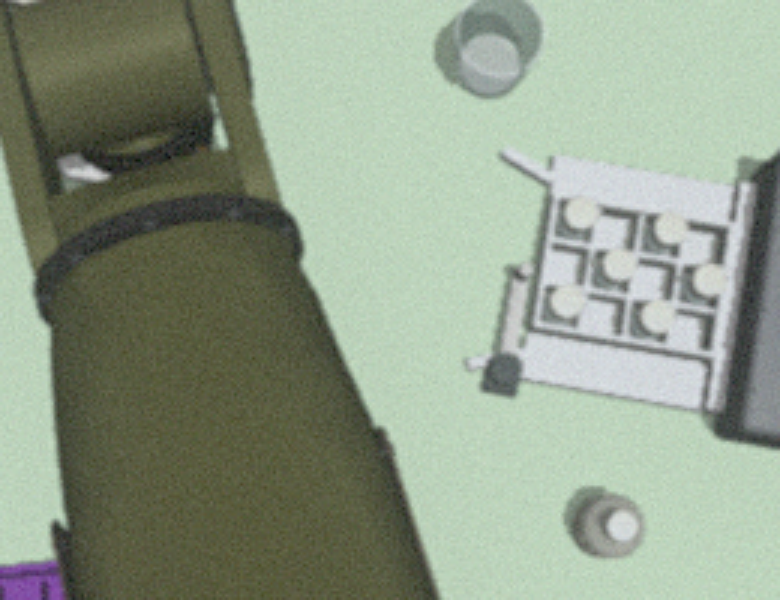

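The latch arm lies parallel to the mouth, with its pin at (518,268) and pivot at (503,370). The tray is home and all vials are standing.

```bash
python3 -c "
from cell import env; print(env.close_job())"
```

```text
the job is handed in; nothing more can be done
None
```

The job is handed in; no verdict came back. In the last picture the tray was home against the back stop (dock x about 67.5 mm), the latch was closed across the mouth, all six vials were standing, and the beaker and bottle looked unmoved; the jar was out of that view, and nothing went near it.

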